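Empty an organiser insert into the sorting tray

ROBOT

A 6-joint arm with a two-finger parallel gripper is mounted at the origin on the work surface; the furniture and walls round the work are solid. World frame = base frame: x ahead of the robot, y to its left, z up, the work surface at z = 0. Lengths are in m, angles in rad, forces in N, time in s.
With the tool pointing down it reaches from about 0.275 to 0.725 m from the base axis. Payload 5.6 kg.
Tool frame: the origin (TCP) lies at the very end of the fingers, on their centre line; the grasp point (between the pads) lies behind it (r.grasp_offset is the z of the grasp point in the tool frame, in m); z points along the fingers, y is the line along which they close (so a half turn about z gives the same grasp; the last joint's range is limited). The gripper opens to 85 mm and grips with 20 to 120 N. Pads are 22 mm wide; open, the fingers measure 114 mm over their backs; the gripper's body (76 mm by 85 mm) begins 54 mm behind the grasp point. The pads swing forward as they close: fully open they stand 13 mm farther back than shut.
Start: joints at [1.548, 0.255, 0.108, 0, -1.424, -0.285], TCP at [0.167, 0.524, 0.231] pointing down, gripper open.
Joint ranges: [-2.95, 2.95], [-1.21, 1.97], [-1.09, 1.5], [-2.87, 1.71], [-2.94, -0.07], [-3.05, 3.05]. Speed limits (rad/s): [2.57, 2.57, 3.14, 3.14, 3.14, 3.14].

INTERFACE

Orientations are given as a unit quaternion [x, y, z, w].
In Python, from rig import r, cams gives the robot as it stands. Calls block until the motion is done:
- r.move_ptp(position, orientation): joint-space move of the TCP to a pose.
- r.move_straight(position, rot=None, feed=0.15, max_force=None): straight line of the TCP; rot=None keeps the orientation; feed is the mean speed in m/s. With max_force (N) it stops when the force on the tool has changed by that much, and returns True; else False.
- r.move_j(angles): joint-space move.
- r.open_jaws() and r.grab(strength=None): open the fingers fully, or close them until they stop; strength is the grip in N (None keeps the last).
- r.wait(seconds).
- r.inverse_kinematics(position, orientation): joint angles nearest the present ones, or None.
- r.sense(): the state.
- cams.capture(name): name is "side" or "top"; returns a dict with "image" (480x640x3 uint8, red, green, blue), "fx", "fy", "cx", "cy" (pixels), "k1" (the pictures are not rectified: a ray, as slopes to the right and down, at radius r is drawn at 1 + k1 r^2 times it, then the intrinsics apply), "R" (3x3) and "t" (3): a world point X has camera coordinates R X + t. Camera axes: x right, y down, z forward; pixel columns grow to the right and rows downward; lengths in m; the calibration is good to about 2 mm. A picture is of the moment at which its call begins. There is no depth.
A pose or a line that the arm cannot do raises r.Unreachable and nothing moves.
- r.hand_in(): hands the job in; it is judged then, once.
The state is a dict: "time_s": time; "joint_pos": joint angles; "joint_vel": joint speeds; "tau": joint torques, N m; "tcp_pos": TCP position; "ee_rot": TCP orientation; "force": force on the tool from outside, world axes, zero at the start; "ft_torque": the same for the moment, N m; "gripper_width": finger opening in m; "finger_force": force on a finger pad.
Only numpy, scipy, OpenCV 4.12 (cv2) and the standard library are available. Lean on these libraries where they do the work, as an engineer would, in place of code of your own. Each camera call takes 0.05 s, during which the arm holds its last target. There are 200 camera calls.

TASK

The organiser's insert bin with the two palm stones has to be emptied: lift it straight up out of the wooden frame (its swinging bail is there for that), stand it upright on the free table top clear of the frame with the stones still in it, and let go. Then take hold of it afresh and tip both stones out, low over the aluminium tray, and stand the empty bin upright on the table top again, clear of frame and tray. The other bin, with the gem jar, stays in its cell.

Things in the scene. Friction and masses are not known exactly. Their poses are not given: they have to be found in the camera images.
- frame: Fixed wooden organiser frame, 131 (x) x 144 (y) x 44 mm high; two open cells side by side, centres at y = +-34.5 mm, each 119 x 63 mm inside (1.5 mm clearance round a bin), floor 4 mm, walls 6 mm. Origin: centre of its underside; z up. Free table top to stand a bin on: round world (0.45, 0.01), between frame and fixed green cash box (x 0.41 to 0.64, y -0.23 to -0.05, 85 mm high).
- bin_a: The bin to empty: loose white open bin, 116 long (x) x 60 wide (y) x 42 mm high, walls and floor 4 mm, about 140 g empty, in either cell, rim 2 mm proud of the frame (its walls cannot be gripped there). Origin: centre of its underside; z up through the mouth, +x to its ramp end. The bail hangs in ears (14 mm long, 12 mm high) on the long walls at x = 0, pivots 48 mm above the underside.
- bin_a_lip (a point): Middle of the +x rim of bin_a, at (58, 0, 42) mm in the bin's frame. Inside this end a ramp at about 42 degrees runs from the floor (bin x = +14 mm) up to this rim; tipped ramp end down, the stones slide out over it. Axes as the bin's. They leave at about 75 to 110 degrees of tip. In the frame this end faces the robot.
- bail_a (a joint): Hinge of bin_a's bail about the bin's +y axis, rad: 0 = upright over the bin's middle, positive leans to the bin's +x end; range -1.2 to 1.2. Light friction (about 0.01 N m) keeps it where it is left, but a bin carried by it hangs and swings (about 10 degrees off level with the stones), so it cannot be tipped by its bail.
- bail_a_bar (a point): Middle of the bail's grip sleeve of bin_a, a round black bar of 10 mm diameter and 36 mm length along the bin's y axis, 26 mm from the pivot (with the bail upright: 74 mm above the bin's underside, 32 mm above its rim). Its axes are the bail's.
- stone_small: Polished grey-blue palm stone, 38 x 30 x 22 mm, about 70 g, loose in bin_a near its -x end. Origin: centre of its flat underside.
- stone_large: Polished pink palm stone, 46 x 33 x 21 mm, about 80 g, loose in bin_a near its middle. Origin: centre of its flat underside.
- bin_b: The other bin, same as bin_a, with its own bail, in the other cell; stays there. Origin and axes as bin_a.
- gem_jar: Round gem jar, 33 mm diameter, 22 mm high, in bin_b. Origin: centre of its underside.
- tray: Fixed shallow aluminium tray, open on top, 140 (x) x 130 (y) x 30 mm high, walls 5 mm, floor 5 mm. Origin: centre of its underside; z up. Beyond it in -y the table ends and the space is free; the fixed grey drawer cabinet is on the other side of the table, left of the frame, and tall.
There are look-alikes about, which are no part of the job. Leave any purple or red look-alike of the stone_large alone.

How it is judged:
On the way, in this order (a step that is already met when the one before it is completed fails the run):
1. bin_a is lifted clear above the frame, upright, with both stones in it (height (world z) of bin_a above 0.05 m and angle between bin_a's own z axis and vertical below 0.4 rad and distance between each of stone_small, stone_large and bin_a below 0.07 m), for 0.1 s.
2. bin_a stands upright on the table top clear of the frame, let go, with both stones in it (height (world z) of bin_a below 0.0025 m and angle between bin_a's own z axis and vertical below 0.06 rad and horizontal distance between bin_a and frame above 0.09 m and contact force between the fingers and bin_a below 0.05 N and distance between each of stone_small, stone_large and bin_a below 0.07 m), for 0.2 s.
3. bin_a is held tipped by at least 50 degrees above the tray (angle between bin_a's own z axis and vertical above 0.87 rad and horizontal distance between bin_a and tray below 0.18 m and height (world z) of bin_a above 0.04 m), for 0.1 s.
At the end, for the whole second after the job is handed in: Both palm stones lie at rest inside the tray; bin_a stands empty, upright (within 3 degrees) and at rest on the table top (underside within 2.5 mm of it), outside the frame and the tray; bin_b is fully down in its cell with the gem jar in it (x of stone_small in the frame of tray between -0.065 and 0.065 m and y of stone_small in the frame of tray between -0.06 and 0.06 m and height (world z) of each of stone_small, stone_large below 0.05 m and linear speed of each of stone_small, stone_large, bin_a below 0.03 m/s and x of stone_large in the frame of tray between -0.065 and 0.065 m and y of stone_large in the frame of tray between -0.06 and 0.06 m and height (world z) of bin_a between -0.01 and 0.0025 m and angle between bin_a's own z axis and vertical below 0.06 rad and horizontal distance between bin_a and frame above 0.09 m and horizontal distance between bin_b and frame below 0.04 m and height (world z) of bin_b below 0.008 m and distance between gem_jar and bin_b below 0.06 m); the robot touches nothing.
It fails at once if bin_a is tilted by more than 20 degrees before it is clear of the frame (angle between bin_a's own z axis and vertical above 0.35 rad and horizontal distance between bin_a and frame below 0.08 m and height (world z) of bin_a below 0.045 m).
It fails at once if bin_b is lifted or tilted out of its place (height (world z) of bin_b above 0.02 m or angle between bin_b's own z axis and vertical above 0.25 rad).
It fails at once if a stone falls from more than about 25 cm (2.2 m/s) (linear speed of any of stone_small, stone_large above 2.2 m/s).
It also fails if it takes over 70 s, if anything falls off the work surface, if the arm or the gripper's body presses on something with over 40 N, if the wrist force passes 120 N, or if a joint passes its speed limit or range.

## Working session

There is one attempt and no reset: what is moved stays moved. The work goes in short steps, each a Python script; the robot and the scene stay as the last script left them, time stands still between calls to the robot, and variables do not carry over. Pictures are saved under pics/ and viewed, at most 14 in all, crops included, and the job is handed in when it is done.

```bash
ls; mkdir -p pics
cat > h.py <<'E'
import numpy as np, cv2
from rig import r, cams
from scipy.spatial.transform import Rotation as Ro
def cap(n,f):
    c=cams.capture(n); cv2.imwrite(f'pics/{f}.png',c['image'][:,:,::-1]); return c
def K(c): return np.array([[c['fx'],0,c['cx']],[0,c['fy'],c['cy']],[0,0,1.]])
def px2w(c,u,v,z):
    d=cv2.undistortPoints(np.array([[[u,v]]],float),K(c),np.array([c['k1'],0,0,0.]))[0,0]
    # note: exact for k1 forward model
    R=np.array(c['R']);t=np.array(c['t']); o=-R.T@t; d=R.T@np.array([d[0],d[1],1])
    return o+d*(z-o[2])/d[2]
def w2px(c,X):
    p,_=cv2.projectPoints(np.array(X,float).reshape(-1,1,3),cv2.Rodrigues(np.array(c['R']))[0],np.array(c['t'],float),K(c),np.array([c['k1'],0,0,0.]))
    return p[:,0]
E
python3 - <<'E'
from h import *
for n in ('top','side'):
    c=cap(n,n+'0'); print(n,-np.array(c['R']).T@c['t'],c['k1'],c['fx']); print(np.round(c['R'],2))
print(r.sense(),r.grasp_offset)
E
```

```text
pics
top [ 0.35748402 -0.06442687  0.95949879] 0.0032431528011040056 514.5099003296723
[[ 0.03 -1.   -0.01]
 [-0.99 -0.02 -0.13]
 [ 0.13  0.02 -0.99]]
side [ 0.06507977 -0.73318077  0.69631606] 0.045419101527648796 538.2141676342612
[[ 0.83 -0.56 -0.02]
 [-0.36 -0.5  -0.79]
 [ 0.43  0.66 -0.62]]
{'time_s': 0.1, 'joint_pos': array([ 1.54759482e+00,  2.55718696e-01,  1.07145222e-01, -4.30787630e-04,
       -1.42392810e+00, -2.84560178e-01]), 'joint_vel': array([ 0.00037305,  0.00015627,  0.0032028 ,  0.00173319, -0.00124317,
       -0.00071925]), 'tau': array([-1.71108357e-03, -3.87605381e+01,  2.38477242e+01,  5.37790373e+00,
       -3.78359196e-03,  2.98886441e-06]), 'tcp_pos': array([0.16644101, 0.52374308, 0.23047312]), 'ee_rot': array([ 9.88178446e-01, -1.53305531e-01, -1.00128008e-04,  8.73115639e-04]), 'force': array([-0.77543801, -0.49526874, -0.8368003 ]), 'ft_torque': array([-0.00796307, -0.02313459, -0.00135784]), 'finger_force': 0.0, 'gripper_width': 0.08532419912327294} -0.0187
```

View pics/top0.png

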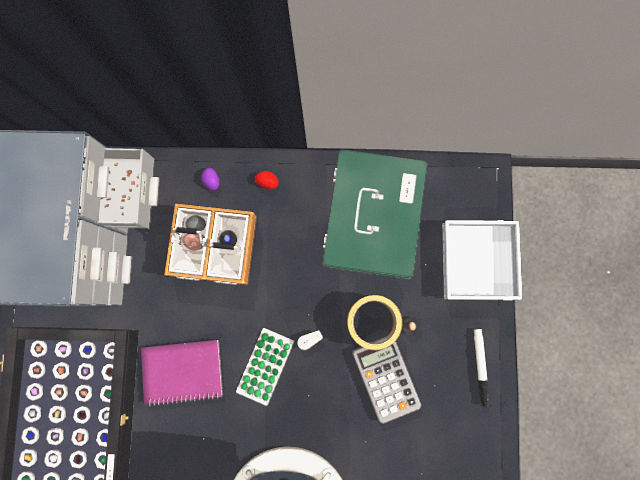

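View pics/side0.png

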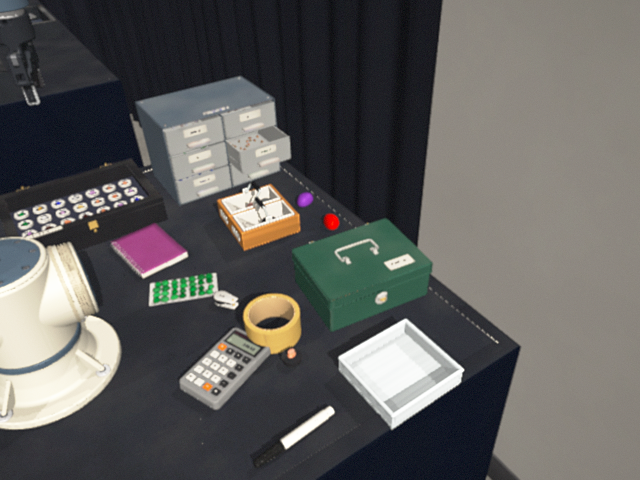

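The organiser is at top px (210,244). bin_a, with the grey-blue and pink stones, is in its left cell (190,240). bin_b, with the jar, is in the right cell (230,240). The tray is at (482,260). The purple (210,179) and red (266,180) stones are look-alikes lying outside. I'll confirm this in enlarged crops.

Run:
```python
import cv2
a=cv2.imread('pics/top0.png')[195:295,155:265]; b=cv2.imread('pics/side0.png')[170:260,205:315]
a=cv2.resize(a,None,fx=5,fy=5,interpolation=cv2.INTER_CUBIC);b=cv2.resize(b,None,fx=5,fy=5,interpolation=cv2.INTER_CUBIC)
cv2.imwrite('pics/ca.png',a);cv2.imwrite('pics/cb.png',b)
```

```text
(no output)
```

View pics/ca.png

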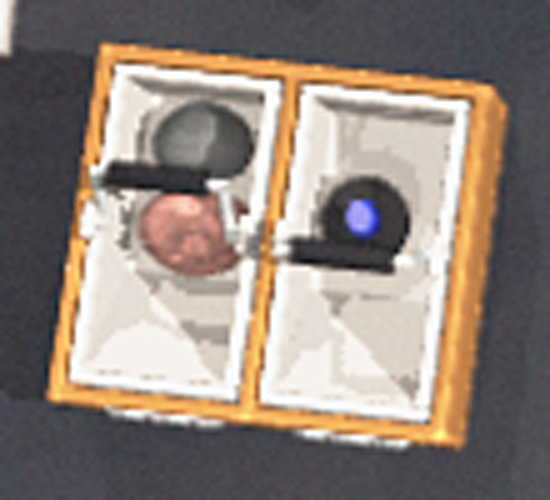

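View pics/cb.png

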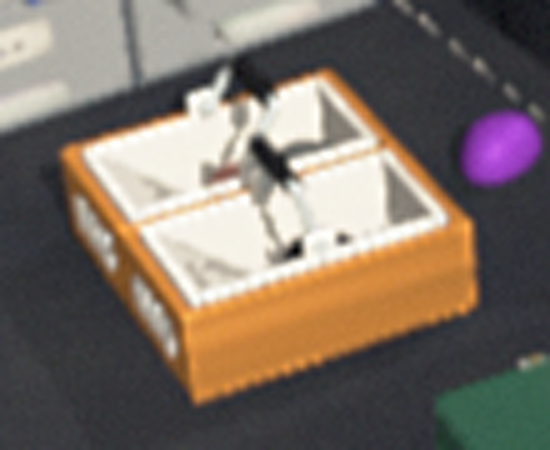

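Confirmed: the left cell holds the grey-blue stone at the far end and the pink one in the middle, so it is bin_a, leaning its bail away. The bail bar is at top px (186,231) and side px (255,186). bin_b holds the jar. Next I turn these into poses.

Run:
```python
from h import *
from scipy.optimize import least_squares
c=cams.capture('top'); s=cams.capture('side')
f=lambda x,y:(155+x/5-.4,195+y/5-.4)
g=lambda x,y:(205+x/5-.4,170+y/5-.4)
C=[px2w(c,*f(*p),0.044) for p in [(103,43),(485,86),(440,443),(50,400)]]
print('frame',np.round(C,4), [np.linalg.norm(C[i]-C[(i+1)%4]).round(4) for i in range(4)], np.mean(C,0))
S=[px2w(s,*g(*p),0.044) for p in [(325,70),(472,222),(195,315),(63,150)]]
print('side frame',np.round(S,4), np.mean(S,0))
B=[px2w(c,*f(*p),0.046) for p in [(115,65),(283,82),(238,402),(70,382)]]
print('bina',np.round(B,4),np.mean(B,0))
def tri(a,b):
    return least_squares(lambda X: np.r_[w2px(c,X)[0]-a,w2px(s,X)[0]-b],[.45,.12,.07]).x
for n,a,b in [('bar',f(157,180),g(250,80)),('L',f(105,177),g(232,65)),('R',f(208,182),g(268,98))]:
    X=tri(a,b); print(n,X,w2px(c,X)[0]-a)
for q in ([(444,221),(519,221),(521,299),(445,298)],):
    T=[px2w(c,*p,0.03) for p in q]; print('tray',np.round(T,4),np.mean(T,0))
T=[px2w(s,*p,0.03) for p in [(405,321),(462,372),(393,418),(339,357)]]; print('traySide',np.round(T,4),np.mean(T,0))
```

```text
frame [[0.5398 0.2182 0.044 ]
 [0.527  0.0783 0.044 ]
 [0.3977 0.0888 0.044 ]
 [0.4096 0.2291 0.044 ]] [np.float64(0.1405), np.float64(0.1298), np.float64(0.1408), np.float64(0.1306)] [0.46852444 0.15361511 0.044     ]
side frame [[0.5366 0.2214 0.044 ]
 [0.5275 0.0789 0.044 ]
 [0.402  0.0887 0.044 ]
 [0.4102 0.231  0.044 ]] [0.46906597 0.15498696 0.044     ]
bina [[0.5314 0.2127 0.046 ]
 [0.5265 0.1513 0.046 ]
 [0.4104 0.1612 0.046 ]
 [0.4161 0.2217 0.046 ]] [0.47107313 0.1867443  0.046     ]
bar [0.48454326 0.18688067 0.07548174] [-0.20977225  0.43988541]
L [0.48550054 0.20582538 0.07323594] [-0.20894687  0.4404634 ]
R [0.48404889 0.16901467 0.07571537] [-0.25704814  0.53618968]
tray [[ 0.5206 -0.272   0.03  ]
 [ 0.5237 -0.4079  0.03  ]
 [ 0.3825 -0.408   0.03  ]
 [ 0.3809 -0.2729  0.03  ]] [ 0.45190735 -0.34020989  0.03      ]
traySide [[ 0.5175 -0.2751  0.03  ]
 [ 0.5188 -0.4049  0.03  ]
 [ 0.3818 -0.4071  0.03  ]
 [ 0.3822 -0.2745  0.03  ]] [ 0.45007409 -0.34040708  0.03      ]
```

```bash
cat >> h.py <<'E'
YAW=np.radians(175.2)          # bin heading (bin +x) in the frame
FC=np.array([.469,.154]); TRAY=np.array([.451,-.340])
def binR(yaw,tip=0): return Ro.from_euler('z',yaw)*Ro.from_euler('y',tip)
X180=Ro.from_euler('x',np.pi)
def Rbail(yaw,sgn=1): # tool z down, tool y along bin x
    return Ro.from_euler('z',yaw+sgn*np.pi/2)*X180
def Rgrip(yaw,tip=0,flip=0): # tool z along -bin z, tool y along bin y
    return binR(yaw,tip)*Ro.from_euler('z',flip*np.pi)*X180
def tcp(G,R): # TCP for grasp point G
    return np.array(G)-R.apply([0,0,r.grasp_offset])
E
python3 - <<'E'
from h import *
from scipy.optimize import least_squares
c=cams.capture('top'); s=cams.capture('side')
def tri(a,b):
    q=least_squares(lambda X: np.r_[w2px(c,X)[0]-a,w2px(s,X)[0]-b],[.45,.12,.07]); return np.round(q.x,3),round(q.cost,1)
print('drawer outer right corner',tri((154,150),(290,137)),'near', tri((148,228),(235,155)))
print('cab top near right',tri((83,131),(275,98)), tri((75,303),(178,141)))
for n,p,z in [('box',[(340,150),(427,160),(414,277),(324,265)],.085),('sticker',[(263,328),(293,339)],.003),('eraser',[(298,345),(322,333)],.01),('tape',[(376,296),(349,322)],.04)]:
    print(n,[px2w(c,*q,z).round(3) for q in p])
# IK checks
for sg in (1,-1):
  R=Rbail(YAW,sg)
  for G in ([.4845,.187,.075],[.4845,.187,.2],[.39,.015,.25]): 
    q=r.inverse_kinematics(tcp(G,R),R.as_quat()); print('bail',sg,None if q is None else np.round(q,2))
for fl in (0,1):
  R=Rgrip(YAW,0,fl);q=r.inverse_kinematics(tcp([.4,.015,.03],R),R.as_quat()); print('grip',fl,None if q is None else np.round(q,2))
  for y in (180,165,150,143,130):
    o=[]
    for t in (0,30,60,80,100,110):
      R=Rgrip(np.radians(y),np.radians(t),fl); h=np.array([np.cos(np.radians(y)),np.sin(np.radians(y))])
      q=r.inverse_kinematics(tcp([*(TRAY-.02*h),.2 if t==0 else .15],R),R.as_quat()); o.append(None if q is None else list(np.round(q,2).tolist()))
    print(fl,y,o)
E
```

```text
drawer outer right corner (array([0.608, 0.231, 0.136]), np.float64(2.3)) near (array([0.476, 0.234, 0.133]), np.float64(9.5))
cab top near right (array([0.622, 0.323, 0.192]), np.float64(0.2)) (array([0.364, 0.326, 0.16 ]), np.float64(46.8))
box [array([ 0.633, -0.079,  0.085]), array([ 0.618, -0.231,  0.085]), array([ 0.414, -0.209,  0.085]), array([ 0.43 , -0.056,  0.085])]
sticker [array([0.318, 0.054, 0.003]), array([ 0.3  , -0.001,  0.003])]
eraser [array([ 0.29 , -0.011,  0.01 ]), array([ 0.312, -0.054,  0.01 ])]
tape [array([ 0.381, -0.149,  0.04 ]), array([ 0.334, -0.102,  0.04 ])]
bail 1 [ 0.67  0.32 -0.27  0.   -0.98 -0.75]
bail 1 [ 0.67  0.22 -0.07  0.   -1.28 -0.75]
bail 1 [ 0.45 -0.07 -0.25  0.   -1.38 -0.53]
bail -1 [ 0.67  0.32 -0.27  0.   -0.98  2.39]
bail -1 [ 0.67  0.22 -0.07  0.   -1.28  2.39]
bail -1 [ 0.45 -0.07 -0.25  0.   -1.38  2.61]
grip 0 [ 0.43  0.17 -0.63 -0.   -0.77 -2.09]
0 180 [[-0.36, 0.33, 0.09, 0.0, -1.33, -1.21], [-0.53, 0.17, -0.25, -0.39, -0.73, -0.81], [-1.0, 0.22, -0.32, -1.32, -0.85, 0.29], [-1.25, 0.45, -0.43, -1.7, -1.24, 0.88], [-1.32, 0.78
[... 1420 characters left out ...]
.33, 0.82, -0.66, -2.09, -1.7, -1.65], [-1.29, 1.0, -0.6, -2.11, -1.93, -1.55]]
1 150 [[-0.37, 0.34, 0.1, 0.0, -1.33, 1.42], [-0.32, 0.09, -0.58, 0.26, -0.39, 1.15], [-0.82, 0.07, -0.5, -1.68, -0.26, -2.88], [-1.25, 0.41, -0.85, -2.35, -1.17, -1.79], [-1.26, 0.93, -0.86, -2.37, -1.91, -1.42], [-1.21, 1.1, -0.77, -2.36, -2.14, -1.35]]
1 143 [[-0.38, 0.34, 0.1, 0.0, -1.33, 1.3], [-0.31, 0.09, -0.66, 0.48, -0.36, 0.82], [-0.85, 0.07, -0.54, -1.96, -0.19, -2.64], [-1.2, 0.44, -0.95, -2.56, -1.25, -1.67], [-1.19, 0.99, -0.94, -2.53, -2.05, -1.37], [-1.14, 1.14, -0.84, -2.51, -2.27, -1.32]]
1 130 [[-0.39, 0.34, 0.1, 0.0, -1.33, 1.08], [-0.29, 0.1, -0.72, 0.76, -0.41, 0.34], None, None, None, None]
```

Run:
```python
from h import *
for yd in range(180,300,15):
  o=[];y=np.radians(yd); h=np.array([np.cos(y),np.sin(y)])
  for t in range(0,116,10):
      R=Rgrip(y,np.radians(t),0)
      q=r.inverse_kinematics(tcp([*(TRAY-.02*h),.2-min(t,50)*.001],R),R.as_quat()); o.append(q)
  if any(q is None for q in o): print(yd,[q is None for q in o]); continue
  o=np.array(o); print(yd,'maxstep',np.abs(np.diff(o,axis=0)).max(0).round(2),'j5',o[:,4].max().round(2)); print('   ',o[0].round(2),o[5].round(2),o[-1].round(2))
R=Ro.from_euler('x',np.radians(0))*Rbail(YAW,1); print(R.as_matrix().round(2))
for a in (12,-12):
  R=Ro.from_rotvec(np.radians(a)*binR(YAW).apply([1,0,0]))*Rbail(YAW,1); print(a,'hand dir',-R.apply([0,0,1]).round(2))
  for G in ([.4845,.184,.0745],[.4845,.184,.3],[.398,.012,.2],[.398,.012,.07]):
    q=r.inverse_kinematics(tcp(G,R),R.as_quat()); print(None if q is None else np.round(q,2))
```

```text
180 maxstep [0.18 0.17 0.13 0.36 0.21 0.42] j5 -0.69
    [-0.36  0.33  0.09  0.   -1.33 -1.21] [-0.81  0.16 -0.28 -1.01 -0.72 -0.1 ] [-1.3   0.94 -0.41 -1.91 -1.85  1.35]
195 maxstep [0.15 0.14 0.08 0.26 0.16 0.29] j5 -0.95
    [-0.35  0.33  0.08  0.   -1.32 -0.96] [-0.89  0.26 -0.15 -0.99 -0.99  0.09] [-1.27  0.93 -0.21 -1.75 -1.87  1.12]
210 maxstep [0.13 0.11 0.03 0.21 0.14 0.21] j5 -1.15
    [-0.34  0.32  0.07  0.   -1.32 -0.71] [-0.91  0.37 -0.01 -0.94 -1.23  0.22] [-1.22  0.95 -0.01 -1.64 -1.95  0.92]
225 maxstep [0.12 0.1  0.02 0.19 0.11 0.17] j5 -1.28
    [-0.34  0.31  0.06  0.   -1.32 -0.45] [-0.9   0.47  0.13 -0.87 -1.44  0.33] [-1.16  1.    0.19 -1.55 -2.08  0.75]
240 maxstep [0.12 0.09 0.06 0.18 0.1  0.15] j5 -1.31
    [-0.33  0.3   0.04  0.   -1.31 -0.19] [-0.86  0.56  0.28 -0.81 -1.64  0.43] [-1.1   1.06  0.39 -1.51 -2.23  0.59]
255 maxstep [0.11 0.09 0.1  0.17 0.12 0.15] j5 -1.31
    [-0.33  0.29  0.03  0.   -1.31  0.07] [-0.81  0.65  0.43 -0.74 -1.82  0.54] [-1.03  1.13  0.58 -1.51 -2.39  0.43]
270 maxstep [0.1  0.1  0.13 0.16 0.14 0.13] j5 -1.31
    [-0.33  0.28  0.02  0.   -1.31  0.33] [-0.75  0.73  0.56 -0.66 -1.98  0.66] [-0.96  1.2   0.77 -1.56 -2.57  0.25]
285 maxstep [0.09 0.11 0.15 0.22 0.17 0.17] j5 -1.3
    [-0.34  0.27  0.01  0.   -1.3   0.6 ] [-0.67  0.8   0.66 -0.56 -2.11  0.81] [-0.9   1.26  0.93 -1.68 -2.75  0.03]
[[-0.08 -1.   -0.  ]
 [-1.    0.08  0.  ]
 [ 0.    0.   -1.  ]]
12 hand dir [0.02 0.21 0.98]
[ 0.76  0.39 -0.26  0.16 -1.09 -0.93]
[ 0.76  0.25  0.16  0.14 -1.63 -0.85]
[ 0.58  0.01 -0.39  0.17 -1.3  -0.72]
[ 0.58  0.14 -0.63  0.2  -0.94 -0.8 ]
-12 hand dir [-0.02 -0.21  0.98]
[ 0.54  0.28 -0.27 -0.22 -0.91 -0.5 ]
[ 0.55  0.13  0.12 -0.17 -1.44 -0.62]
[ 0.24 -0.02 -0.28 -0.21 -1.25 -0.27]
[ 0.24  0.11 -0.49 -0.25 -0.91 -0.17]
```

```bash
cat >> h.py <<'E'
RB=Ro.from_rotvec(np.radians(-20)*binR(YAW).apply([1,0,0]))*Rbail(YAW,1)
E
python3 - <<'E'
from h import *
p=r.sense()['tcp_pos']
r.move_straight([p[0],p[1],.36])
r.move_ptp(tcp([.4845,.184,.36],RB),RB.as_quat())
r.move_straight(tcp([.4845,.184,.15],RB),feed=.2)
print(r.sense()['joint_pos'].round(2),r.sense()['time_s'],r.sense()['force'])
cap('side','s1')
E
```

```text
[ 0.45  0.19 -0.16 -0.34 -1.06 -0.39] 4.2083 [ 0.44189211 -0.68021865  0.18542639]
```

View pics/s1.png

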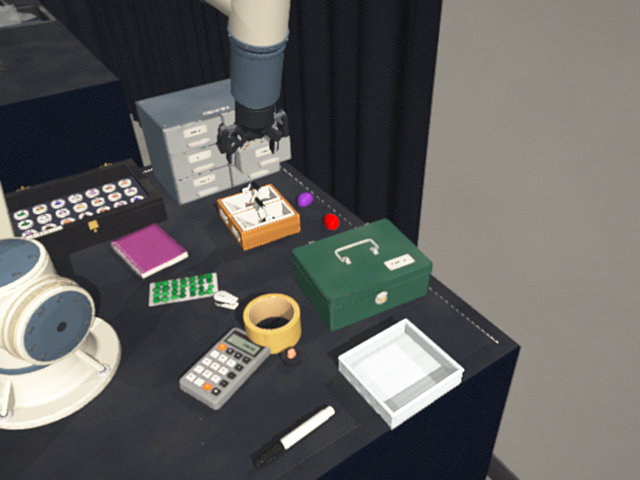

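The hand is over the organiser at (255,130), with fingertips near (237,155) and (283,155). The arm is high and clear of the cabinet. I'll descend and grip the bail.

Run:
```python
from h import *
print(r.move_straight(tcp([.4845,.184,.0735],RB),feed=.06,max_force=8))
f0=r.sense()['force']
r.grab(50); s=r.sense(); print(s['gripper_width'],s['finger_force'],s['force']-f0)
print(r.move_straight(tcp([.4845,.184,.135],RB),feed=.03,max_force=20))
s=r.sense(); print(s['gripper_width'],s['finger_force'],s['force']-f0,s['tcp_pos'],s['time_s'])
cap('side','s2'); cap('top','t2')
a=cv2.imread('pics/s2.png')[100:260,180:340]; b=cv2.imread('pics/t2.png')[170:310,130:290]
cv2.imwrite('pics/c2.png',np.hstack([cv2.resize(a,(400,400)),cv2.resize(b,(400,350))[:400] if 0 else cv2.copyMakeBorder(cv2.resize(b,(400,350)),0,50,0,0,0)]))
```

```text
False
0.008126662255901305 48.66006910800934 [-0.8295967  -1.09443393  1.29379895]
False
0.008457697507313648 48.688931465148926 [-0.20757229 -0.23267804 -3.48944363] [0.48494991 0.19033774 0.11728153] 8.575
```

View pics/c2.png

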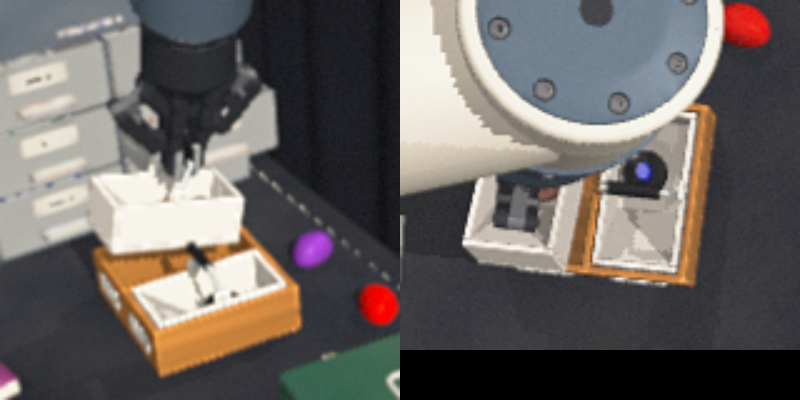

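Bin_a hangs clear of the frame (left half, around (165,215)) and bin_b is still in its cell. The 3.5 N reading matches the bin plus both stones. Next I carry it over and set it down.

Run:
```python
from h import *
r.move_straight(tcp([.4845,.184,.2],RB),feed=.1)
r.move_straight(tcp([.398,.012,.2],RB),feed=.1)
r.move_straight(tcp([.398,.012,.10],RB),feed=.08); r.wait(.5)
f0=r.sense()['force']
print(r.move_straight(tcp([.398,.012,.0695],RB),feed=.025,max_force=12))
s=r.sense(); print(s['force']-f0,s['tcp_pos'],tcp([.398,.012,.0695],RB))
r.open_jaws(); r.wait(.4)
s=r.sense(); print(s['force']-f0,s['time_s'])
r.move_straight(tcp([.398,.012,.25],RB),feed=.12)
q=s['joint_pos'].copy()
r.move_straight(tcp([.33,.2,.3],RB),feed=.25)
cap('side','s3'); cap('top','t3')
a=cv2.imread('pics/s3.png')[170:330,170:330]; b=cv2.imread('pics/t3.png')[210:350,230:370]
cv2.imwrite('pics/c3.png',np.hstack([cv2.resize(a,(400,400),interpolation=2),cv2.resize(b,(400,400),interpolation=2)]))
```

```text
False
[-0.44823576 -0.01039888  2.12025263] [0.39855098 0.01837615 0.05206903] [0.39853518 0.01837335 0.05192775]
[0.21418406 1.0292845  3.15145286] 15.9417
```

View pics/c3.png

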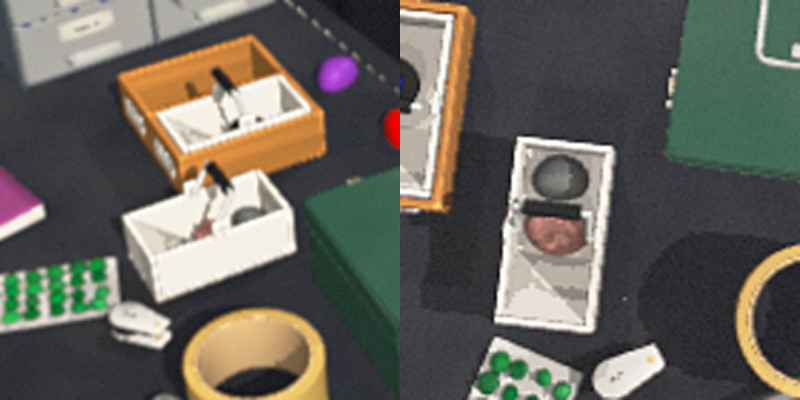

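Bin_a stands upright in the gap with both stones in it; its top-crop rim corners are (517,137), (614,147), (595,331) and (497,323), and the bail bar is at (553,209). Bin_b is in place. I'll compute the bin's pose, lay the bail back, then look again.

Run:
```python
from h import *
c=cams.capture('top'); k=400/140
f=lambda x,y:(230+(x-400)/k-.3,210+y/k-.3)
P=np.array([px2w(c,*f(*p),.042) for p in [(517,137),(614,147),(595,331),(497,323)]])
ctr=P.mean(0)[:2]; d=(P[2]+P[3]-P[0]-P[1])[:2]; yaw=np.arctan2(d[1],d[0])
print(P.round(4),ctr,np.degrees(yaw)%360,np.linalg.norm(d)/2,np.linalg.norm(P[0]-P[1])); bz=px2w(c,*f(553,209),.0705); print('bar',bz)
hx=np.array([np.cos(yaw),np.sin(yaw)]); print('bar in bin x',(bz[:2]-ctr)@hx)
R=Rbail(yaw,1); at=lambda x,z: np.r_[ctr+x*hx,z]
r.grab(20)
r.move_ptp(at(.028,.13),R.as_quat())
r.move_straight(at(.028,.062),feed=.1,max_force=8)
print(r.move_straight(at(.008,.062),feed=.05,max_force=6))
print(r.move_straight(at(-.004,.055),feed=.05,max_force=6))
print(r.sense()['force'])
r.move_straight(at(.01,.08),feed=.1); r.move_straight(at(.01,.2),feed=.2)
r.open_jaws()
RG=Rgrip(yaw,0,0); r.move_ptp(np.r_[ctr+[-.05,.2],.3],Rgrip(yaw,0,0).as_quat())
print(r.sense()['time_s'],r.sense()['joint_pos'].round(2))
cap('side','s4'); cap('top','t4')
a=cv2.imread('pics/s4.png')[170:330,170:330]; b=cv2.imread('pics/t4.png')[210:350,230:370]
cv2.imwrite('pics/c4.png',np.hstack([cv2.resize(a,(400,400),interpolation=2),cv2.resize(b,(400,400),interpolation=2)]))
```

```text
[[ 0.4447  0.0408  0.042 ]
 [ 0.4399 -0.0203  0.042 ]
 [ 0.3258 -0.0119  0.042 ]
 [ 0.3291  0.0488  0.042 ]] [0.38488597 0.0143653 ] 175.9312665617728 0.11510197525713683 0.06127809855795433
bar [0.39886724 0.01411954 0.0705    ]
bar in bin x -0.013963464463143619
False
False
[ 0.63747562 -0.55273264 -0.35206395]
26.0167 [ 0.97 -0.07 -0.08 -0.   -1.56 -2.61]
```

View pics/c4.png

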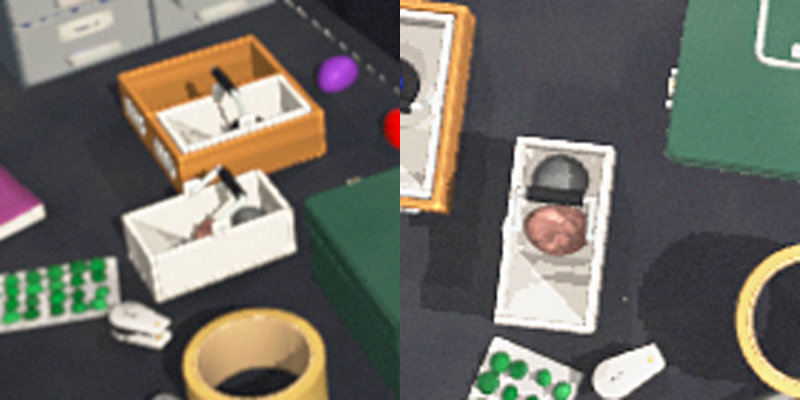

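The bail now leans well back (bar at crop (557,193)), the bin hasn't moved, and the stones are in it. I'll regrip across the outside of the long walls, carry it to the tray and tip in steps.

```bash
cat >> h.py <<'E'
BC=np.array([.3849,.0144]); BY=np.radians(175.9); HX=np.array([np.cos(BY),np.sin(BY)])
TY=np.radians(255); TH=np.array([np.cos(TY),np.sin(TY)]); GX=-.025
E
python3 - <<'E'
from h import *
R=Rgrip(BY); g=BC+GX*HX
r.move_ptp(tcp([*g,.2],R),R.as_quat())
r.move_straight(tcp([*g,.1],R),feed=.15)
print(r.move_straight(tcp([*g,.024],R),feed=.05,max_force=6))
f0=r.sense()['force']; r.grab(80); s=r.sense(); print('w',s['gripper_width'],s['finger_force'],s['force']-f0,s['tcp_pos'])
r.move_straight(tcp([*g,.06],R),feed=.06)
s=r.sense(); print('w',s['gripper_width'],s['force']-f0)
r.move_straight(tcp([*g,.24],R),feed=.15)
R2=Rgrip(TY); r.move_ptp(tcp([*(TRAY-.02*TH),.24],R2),R2.as_quat())
print(r.move_straight(tcp([*(TRAY-.02*TH),.2],R2),feed=.1,max_force=15))
for t in (20,40,55):
    R2=Rgrip(TY,np.radians(t))
    print(t,r.move_straight(tcp([*(TRAY-.02*TH),.2-.001*t],R2),rot=R2.as_quat(),feed=.05,max_force=20))
s=r.sense(); print(s['time_s'],s['gripper_width'],s['force']-f0,s['joint_pos'].round(2))
cap('side','s5')
E
```

```text
False
w 0.05914491859384874 86.09401345252991 [-0.97954198  0.6607145   6.45522604] [0.41061739 0.012993   0.00609063]
w 0.05875146534146618 [-0.21497696  1.21167374 -3.57291639]
False
20 False
40 False
55 False
35.8833 0.05877563485432647 [ 1.32632219  1.67984896 -2.86779646] [-0.84  0.7   0.46 -0.8  -1.87  0.56]
```

View pics/s5.png

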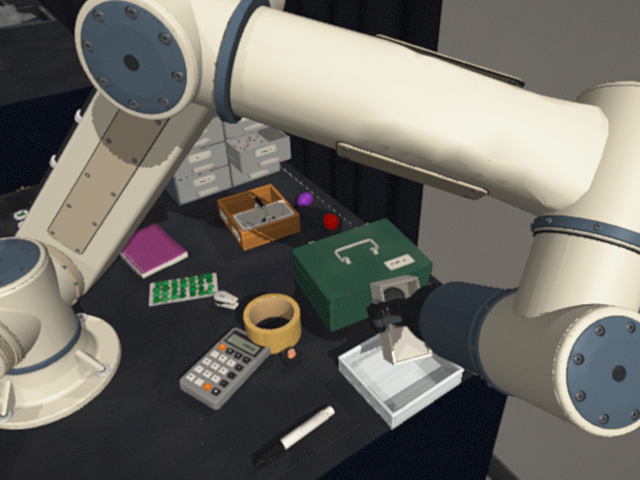

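The bin is tipped about 55° over the tray (405,345), and the wrist is out over the free space at (610,380). I'll tip further, shaking gently.

Run:
```python
from h import *
for t,z in ((70,.14),(85,.135),(100,.135),(110,.137)):
    R2=Rgrip(TY,np.radians(t))
    b=r.move_straight(tcp([*(TRAY-.02*TH),z],R2),rot=R2.as_quat(),feed=.03,max_force=20); r.wait(.3)
    s=r.sense(); print(t,b,s['force'].round(2),s['gripper_width'].round(4),s['time_s'])
c=cap('top','t6');s=cap('side','s6')
a=cv2.imread('pics/s6.png')[260:440,310:490]; b=cv2.imread('pics/t6.png')[190:330,410:550]
cv2.imwrite('pics/c6.png',np.hstack([cv2.resize(a,(400,400),interpolation=2),cv2.resize(b,(400,400),interpolation=2)]))
```

```text
Traceback (most recent call last):
AttributeError: 'float' object has no attribute 'round'
```

Run:
```python
from h import *
for t,z in ((85,.135),(100,.135),(110,.137)):
    R2=Rgrip(TY,np.radians(t))
    b=r.move_straight(tcp([*(TRAY-.02*TH),z],R2),rot=R2.as_quat(),feed=.03,max_force=20); r.wait(.3)
    s=r.sense(); print(t,b,s['force'].round(2),s['gripper_width'],s['time_s'])
c=cap('top','t6');s=cap('side','s6')
a=cv2.imread('pics/s6.png')[260:440,310:490]; b=cv2.imread('pics/t6.png')[190:330,410:550]
cv2.imwrite('pics/c6.png',np.hstack([cv2.resize(a,(400,400),interpolation=2),cv2.resize(b,(400,400),interpolation=2)]))
```

```text
85 False [-0.08 -0.19 -1.91] 0.05929140540169523 37.35
100 False [-0.63  0.07 -1.32] 0.05895936223653313 38.0583
110 False [-0.3   0.26 -1.  ] 0.059192580907361396 38.6833
```

View pics/c6.png

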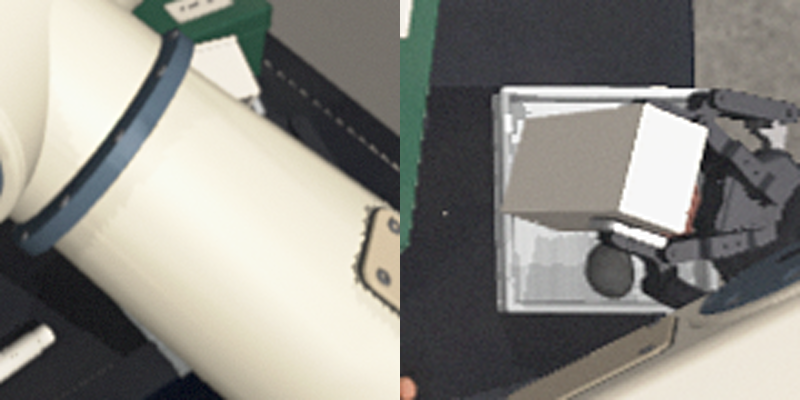

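The grey stone is in the tray at crop (610,268), and pink shows at (693,205) under the bin. The load has dropped to about the empty bin. I'll raise it, turn it upright, set it back on its spot and check.

Run:
```python
from h import *
p0=TRAY-.02*TH
R2=Rgrip(TY,np.radians(110))
print(r.move_straight(tcp([*p0,.2],R2),feed=.08,max_force=20))
for t in (80,50,25,0):
    R2=Rgrip(TY,np.radians(t)); r.move_straight(tcp([*p0,.24],R2),rot=R2.as_quat(),feed=.08)
s=r.sense(); print(s['force'],s['time_s'],s['gripper_width'])
R=Rgrip(BY); g=BC+GX*HX
r.move_ptp(tcp([*g,.24],R),R.as_quat()); print(r.sense()['time_s'])
cap('top','t7')
r.move_straight(tcp([*g,.05],R),feed=.15); r.wait(.2)
f0=r.sense()['force'];print(f0)
print(r.move_straight(tcp([*g,.0215],R),feed=.025,max_force=3)); s=r.sense(); print(s['force']-f0,s['tcp_pos'],s['time_s'])
b=cv2.imread('pics/t7.png')[190:330,410:550]; a=cv2.imread('pics/t7.png')[200:330,220:350]
cv2.imwrite('pics/c7.png',np.hstack([cv2.resize(a,(400,400),interpolation=2),cv2.resize(b,(400,400),interpolation=2)]))
```

```text
False
[-0.03254109  0.49868408 -1.79224853] 42.2333 0.05898783622268379
44.075
[-0.06523488 -0.65726111 -1.96363277]
True
[-1.2088955   0.67958507  6.75898953] [0.40963869 0.01255628 0.00614134] 46.6667
```

View pics/c7.png

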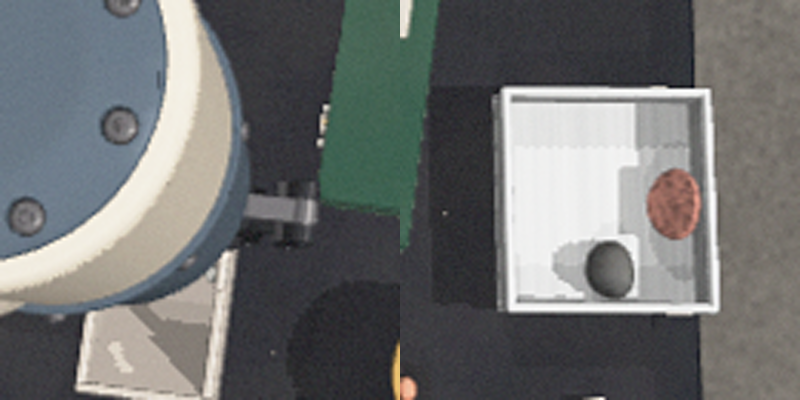

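Both stones lie inside the tray (grey (610,268), pink (675,204)). The bin touched down at the same height as it was gripped. I'll release, retreat and check.

Run:
```python
from h import *
R=Rgrip(BY); g=BC+GX*HX
r.open_jaws(); r.wait(.3)
r.move_straight(tcp([*g,.2],R),feed=.1)
r.move_ptp(np.r_[.33,.22,.3],R.as_quat()); r.wait(.3)
s=r.sense(); print(s['force'],s['time_s'])
cap('side','s8'); cap('top','t8')
a=cv2.imread('pics/s8.png')[170:330,170:330]; b=cv2.imread('pics/t8.png')[200:340,160:530]
cv2.imwrite('pics/c8.png',np.hstack([cv2.resize(a,(300,300),interpolation=2),cv2.copyMakeBorder(cv2.resize(b,(500,189),interpolation=2),0,111,0,0,0)]))
```

```text
[-0.43333152  0.25418107 -0.01225646] 50.55
```

View pics/c8.png

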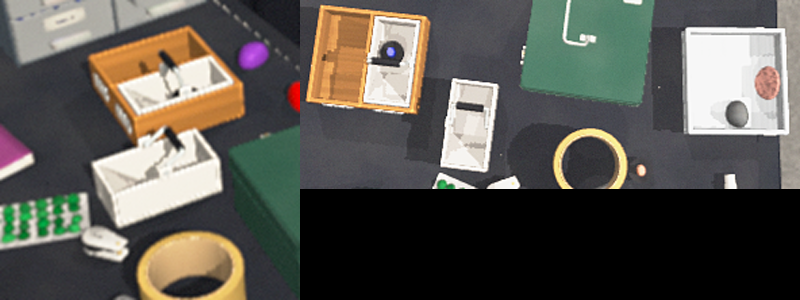

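The empty bin stands upright at (470,125), both stones are in the tray at (738,113) and (767,82), and bin_b is in its cell with the jar. I'm handing in.

```bash
python3 -c "
from rig import r
print(r.hand_in())"
```

```text
the job is handed in; nothing more can be done
None
```

I handed the job in after about 51 s on the robot's clock: both stones are in the tray, the empty bin stands upright on the table top clear of frame and tray, and bin_b is in its cell with the jar. The hand-in did not return a verdict.

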